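# Set the thickness dial and the gib clearance of a bench slab roller

### The job

Get the slab roller ready for the next batch: turn its thickness dial until the pointer stands at the set-tab on the scale rim. Then turn the gib thumbscrew on the other housing clockwise until it just seats on the gib, finger-tight and not forced, back it off a quarter turn from there, and finish still gripping it at that setting so that I can nip up its locknut. Leave the cup, the cutter ring and the wooden rib where they are.

Things in the scene. Friction and masses are not known exactly. Their poses are not given: they have to be found in the camera images.
- roller: Bench slab roller bolted to the table: a steel roll between two grey housings. Origin: on the table, mid footprint; x = feed direction, y along the roll. Bed 300 x 155 mm, top at z = 34 mm. Housings at y = +105 mm (dial) and -105 mm (thumbscrew), tops at z = 137 mm. A crank sticks out to y = -193 mm, x = -85 to 14 mm, z under 100 mm. Nothing on it is higher than dial and thumbscrew.
- dial (a joint): Thickness dial, turned about a vertical axis; rad, 0 to 4, grows clockwise seen from above. Steady friction 0.06 N m, stays where it is left. It raises the roll 1.5 mm a radian.
- dial_grip (a point): On the dial's axis at the height to grip, 11 mm below the top of its grip bar. The dial is a black disc of 52 mm diameter with an upright grip bar 50 mm long, 10 mm thick, rising 33 mm above the disc; the bar lies along the line from here to dial_tip.
- dial_tip (a point): Tip of the dial's pointer (a thin white line on one end of the grip bar, running out over the scale), 38 mm from the dial's axis and 31 mm lower than dial_grip.
- tab_mark (a point): Inner tip of the set-tab, a small plain steel clip (12 mm wide with an upright ear, stiff on the rim) on the round aluminium scale plate (95 mm diameter) under the dial; 38 mm from the dial's axis, as high as dial_tip. The dial is right when the pointer tip stands at it. From the start the dial must be turned clockwise, 0.8 to 2.0 rad.
- screw_tip (a point): Lower tip of the gib thumbscrew, on its vertical axis. Clockwise seen from above drives the screw down, 4 mm a turn. Where its head points when it seats differs each time; it seats 1.1 to 2.3 rad clockwise from the start. Free-running friction 0.05 N m; past first contact the torque climbs by about 4.5 N m a radian. Turned back, it runs free and stays where it is left.
- gib_top (a point): Top of the taper gib, a steel wedge in the housing, straight under the screw_tip; the screw seats when screw_tip meets it (height difference 0). A quarter turn is 1.0 mm of gap.
- thrown_cup: Bystander: small clay cup, 65 mm across, 62 mm tall, beside the roller; origin at the centre of its underside.
- cutter_ring: Bystander: thin round metal clay cutter, 70 mm across, 32 mm tall, behind the roller; origin at the centre of its underside.
- rib: Bystander: flat wooden potter's rib, 48 x 107 x 8 mm, on the table in front of the roller; origin at the centre of its underside.
- thumbscrew: Head of the thumbscrew: a flat upright spade of plain steel, 50 mm long along its own x, 9 mm thick along its own y, 26 mm tall along z; origin at its centre, on the screw's axis, about 37 mm above the top of the housing. Below it a round boss and a loose hexagonal locknut (21 mm), which turns with it.

How it is judged:
By the outcome, as a careful person would: the job done as asked, in the order asked, and still so for the second after the job is handed in, while the arm keeps its last pose, push and grip.
It also fails if it takes over 72 s, if anything falls off the work surface, if the arm or the gripper's body presses on something with over 40 N, if the wrist force passes 120 N, or if a joint passes its speed limit or range.

### The arm

A 6-joint arm with a two-finger parallel gripper is mounted at the origin on a cart in front of the work surface, level with it; the furniture and walls round the work are solid. World frame = base frame: x ahead of the robot, y to its left, z up, the work surface at z = 0. Lengths are in m, angles in degrees, forces in N, time in s.
With the tool pointing down it reaches from about 0.35 to 1 m from the base axis. Payload 7.1 kg.
Tool frame: the origin (TCP) lies where the fingers leave the gripper's body, on its centre line; the fingertips stand 73 mm ahead of it and the grasp point (between the pads) lies 54 mm ahead of it; z points along the fingers, y is the line along which they close (so a half turn about z gives the same grasp; the last joint's range is limited). The gripper opens to 85 mm and grips with 20 to 120 N. Pads are 22 mm wide; open, the fingers measure 114 mm over their backs; the gripper's body (76 mm by 85 mm) begins 54 mm behind the grasp point. The pads swing forward as they close: fully open they stand 13 mm farther back than shut.
Start: joints at [-67.953, 24.242, 93.386, -0, 62.372, -1.089], TCP at [0.246, -0.575, 0.304] pointing down, gripper open.
Joint ranges: [-172.04, 172.04], [-51.8, 120.97], [4.93, 147.93], [-75.15, 255.16], [6.16, 154.13], [-145.62, 145.62]. Speed limits (degrees/s): [136.94, 136.94, 172.46, 180, 180, 180].

### API

Orientations are given as a 3x3 rotation matrix whose columns are the frame's x, y, z axes.
In Python, from bench import ctrl, optics, workorder gives the robot as it stands.
- The arm moves only by the shell command python3 -m inch 'ROWS' [OPENING]. ROWS is JSON, a list of rows, each a list of 2 entries, a list of its own where there are three numbers: the shift along the tool's x, y, z in cm, then the turn, a rotation vector about the tool's x, y, z in degrees. In form: [[[tx, ty, tz], [ax, ay, az]], ...]. A call has 1 to 12 rows; each row is the pose to reach, as a shift and turn from the pose commanded when the call began, along the tool's axes at that moment; what a row does not reach only later rows make up. A row lasts 1/10 s, in which the tool goes at most 50 mm and 8.59 degrees, less where a joint would pass 70% of its speed; a pose out of reach is approached as far as the arm can. A call with a gripper value outside its range is refused whole. OPENING is the opening in per cent of the stroke, from 0 (shut) to 100 (fully open), set as the call begins (- or left out, the last holds). The fingers move at their own pace and stop on an object; the grip force is fixed at half the most. Time passes only in rows, so rows that repeat a pose let the fingers close. It gives the time, the measured TCP pose, the force, the opening and the grip force at its end, in the units of the state.
- ctrl.get_obs(): the state, without advancing time (a new reading comes with each control period).
- optics.snapshot(name): name is "side" or "top"; returns the picture (384x512x3 uint8, red, green, blue); there is no depth.
- optics.camera_model(name): a dict with "camera_matrix" (3x3 intrinsics, pixels), "R" (3x3) and "t" (3): a world point X has camera coordinates R X + t. Camera axes: x right, y down, z forward; pixel columns grow to the right and rows downward; lengths in m; the calibration is good to about 2 mm. A picture is of the moment at which its call begins. camera_model takes no time and is no camera call.
- workorder.job_done(): hands the job in; it is judged then, once.
The state is a dict: "time": time; "joint_pos": joint angles; "qvel": joint speeds; "joint_efforts": joint torques, N m; "eef_pos": TCP position; "orientation": TCP orientation; "force": force on the tool from outside, world axes, zero at the start; "ft_torque": the same for the moment, N m; "grip_width": opening from 0.0 (shut) to 1.0 (fully open); "gripper_force": force on a finger pad.
Only numpy, scipy, OpenCV 4.12 (cv2) and the standard library are available. Lean on these libraries where they do the work, as an engineer would, in place of code of your own. Each camera call takes 0.05 s, during which the arm holds its last target. There are 200 camera calls.

## Working session

There is one attempt and no reset: what is moved stays moved. The work goes in short steps, Python scripts to look and compute and a shell command to move; the robot and the scene stay as the last step left them, time stands still between calls to the robot, and variables do not carry over. Pictures are saved under pics/ and viewed, at most 12 in all, crops included, and the job is handed in when it is done.

```bash
mkdir -p pics; python3 - <<'E'
from bench import ctrl, optics
import cv2
for n in("top","side"):
    cv2.imwrite(f"pics/{n}0.png",optics.snapshot(n)[:,:,::-1])
    m=optics.camera_model(n);print(n,m)
print(ctrl.get_obs())
E
```

```text
top {'camera_matrix': array([[493.21005129,   0.        , 254.02081066],
       [  0.        , 493.21005129, 197.74450817],
       [  0.        ,   0.        ,   1.        ]]), 'R': array([[-0.01078053, -0.99982833, -0.01506933],
       [-0.99623709,  0.01203543, -0.08583006],
       [ 0.08599669,  0.01408734, -0.99619582]]), 't': array([0.10145163, 0.57779737, 1.34009781])}
side {'camera_matrix': array([[354.51627605,   0.        , 256.44629496],
       [  0.        , 354.51627605, 193.26546312],
       [  0.        ,   0.        ,   1.        ]]), 'R': array([[ 0.90574424, -0.42331976, -0.02068219],
       [-0.2847981 , -0.57176981, -0.76939543],
       [ 0.31387484,  0.70276572, -0.63843788]]), 't': array([-0.4990853 ,  0.28340994,  0.68278073])}
{'time': 0.1, 'joint_pos': array([-6.79518790e+01,  2.42803274e+01,  9.34274902e+01, -1.29992589e-04,
        6.23726102e+01, -1.08749231e+00]), 'qvel': array([-0.00181104, -0.1217772 , -0.12130417, -0.00254071, -0.11098427,
        0.02215791]), 'joint_efforts': array([-4.02776559e-04, -5.58428192e+01, -2.82443100e+01, -6.00211456e-05,
        3.03989887e-03, -2.45296621e-05]), 'eef_pos': array([ 0.24545319, -0.57435242,  0.30321737]), 'orientation': array([[ 9.19577047e-01,  3.92909372e-01, -5.28802346e-04],
       [ 3.92909727e-01, -9.19576128e-01,  1.30031863e-03],
       [ 2.46333627e-05, -1.40351475e-03, -9.99999015e-01]]), 'force': array([-0.22977925, -0.58547994, -0.52687883]), 'ft_torque': array([ 0.02132502,  0.02069082, -0.02502642]), 'gripper_force': 0.0, 'grip_width': 1.001098160803792}
```

View pics/top0.png

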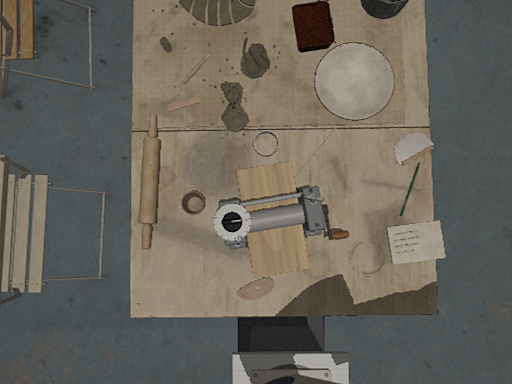

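View pics/side0.png

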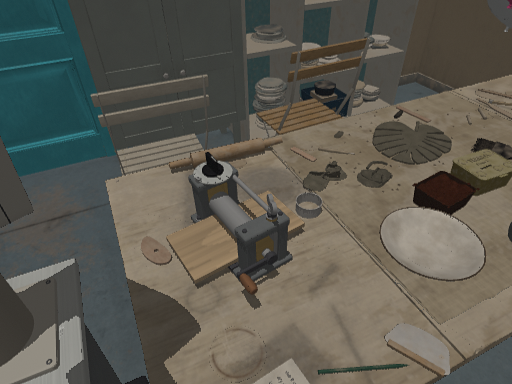

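The top view has the dial at about (233,222) and the thumbscrew housing at about (315,210). In the side view they are at (211,163) and (270,210). I'll zoom in.

```bash
python3 - <<'E'
import cv2,numpy as np
t=cv2.imread("pics/top0.png");s=cv2.imread("pics/side0.png")
a=cv2.resize(t[195:250,205:265],None,fx=6.6,fy=6.6,interpolation=cv2.INTER_CUBIC)
b=cv2.resize(t[175:230,285:345],None,fx=6.6,fy=6.6,interpolation=cv2.INTER_CUBIC)
c=cv2.resize(s[145:185,185:245],None,fx=6.6,fy=6.6,interpolation=cv2.INTER_CUBIC)[:230]
d=cv2.resize(s[185:220,240:300],None,fx=6.6,fy=6.6,interpolation=cv2.INTER_CUBIC)[:230]
im=np.vstack([np.hstack([a,b]),np.hstack([c,d])]);print(im.shape)
cv2.imwrite("pics/z0.png",im)
E
```

```text
(593, 792, 3)
```

View pics/z0.png

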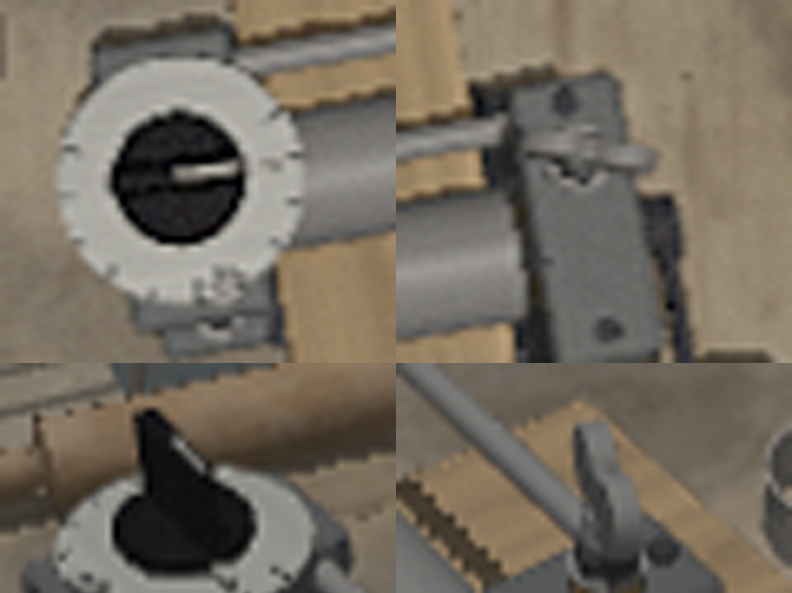

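The dial bar's white line points right and slightly up in the image at zoom (243,168). The set-tab is at zoom (222,280), about 75° clockwise from it. The thumbscrew spade runs from zoom (525,150) to (655,158). I'll triangulate from these.

```bash
cat > h.py <<'E'
import numpy as np
from bench import optics,ctrl
M={n:optics.camera_model(n) for n in("top","side")}
def ray(n,p):
    m=M[n];R=m["R"];c=-R.T@m["t"];d=R.T@np.linalg.inv(m["camera_matrix"])@[p[0],p[1],1];return c,d/np.linalg.norm(d)
def tri(a,b):
    c1,d1=ray("top",a);c2,d2=ray("side",b)
    A=np.c_[d1,-d2];s=np.linalg.lstsq(A,c2-c1,rcond=None)[0]
    p,q=c1+s[0]*d1,c2+s[1]*d2
    return (p+q)/2,np.linalg.norm(p-q)
def atz(n,p,z):
    c,d=ray(n,p);return c+d*(z-c[2])/d[2]
def proj(n,X):
    m=M[n];v=m["camera_matrix"]@(m["R"]@np.array(X)+m["t"]);return v[:2]/v[2]
E
python3 - <<'E'
from h import *
np.set_printoptions(precision=4,suppress=True)
z=6.6
T=lambda x,y:(205+x/z,195+y/z)
T2=lambda x,y:(285+(x-396)/z,175+y/z)
S=lambda x,y:(185+x/z,145+(y-363)/z)
S2=lambda x,y:(240+(x-396)/z,185+(y-363)/z)
print("disc",tri(T(178,179),S(184,530)))
print("scale",tri(T(180,180),S(184,550)))
print("screw head",tri(T2(592,152),S2(607,490)))
for h in(.137,.145,.155,.165,.19):print(h,"scale c",atz("top",T(180,180),h),"disc c",atz("top",T(178,179),h))
print("housing screw corners",[atz("top",T2(*p),.137) for p in((512,85),(612,72),(660,350))])
for h in (.174,.187): print([atz("top",T2(*p),h) for p in((525,150),(655,158),(592,152))])
print("tab",[atz("top",T(222,272),h) for h in(.14,.15)])
print("ptr",[atz("top",T(*p),.185) for p in((178,173),(240,168))])
E
```

```text
disc (array([0.5078, 0.1495, 0.1414]), np.float64(2.1141840982048953e-05))
scale (array([0.5073, 0.1494, 0.1326]), np.float64(0.0008696911177396295))
screw head (array([ 0.5633, -0.0566,  0.1734]), np.float64(0.000809788898848879))
0.137 scale c [0.5076 0.149  0.137 ] disc c [0.508  0.1498 0.137 ]
0.145 scale c [0.5073 0.1486 0.145 ] disc c [0.5077 0.1493 0.145 ]
0.155 scale c [0.5069 0.148  0.155 ] disc c [0.5073 0.1487 0.155 ]
0.165 scale c [0.5066 0.1474 0.165 ] disc c [0.507  0.1481 0.165 ]
0.19 scale c [0.5057 0.1459 0.19  ] disc c [0.506  0.1466 0.19  ]
housing screw corners [array([ 0.593 , -0.0305,  0.137 ]), array([ 0.5975, -0.069 ,  0.137 ]), array([ 0.4904, -0.085 ,  0.137 ])]
[array([ 0.5646, -0.0317,  0.174 ]), array([ 0.5611, -0.0801,  0.174 ]), array([ 0.5636, -0.0567,  0.174 ])]
[array([ 0.5635, -0.0306,  0.187 ]), array([ 0.56  , -0.0784,  0.187 ]), array([ 0.5625, -0.0552,  0.187 ])]
tab [array([0.4722, 0.133 , 0.14  ]), array([0.4721, 0.1326, 0.15  ])]
ptr [array([0.5084, 0.1469, 0.185 ]), array([0.51 , 0.124, 0.185])]
```

```bash
python3 - <<'E'
from h import *
import cv2
z=10
def crop(n,x,y,w,h):
    im=cv2.imread(f"pics/{n}0.png")[y:y+h,x:x+w]
    im=cv2.resize(im,None,fx=z,fy=z,interpolation=cv2.INTER_CUBIC)
    return cv2.LUT(im,(255*(np.arange(256)/255.)**.5).astype(np.uint8))
def P(n,X,x,y): 
    p=proj(n,X);return tuple(int(v) for v in (p+.5-[x,y])*z)
def box(im,n,x,y,c,a,L,W,z0,z1,col):
    a=np.radians(a);u=np.array([np.cos(a),np.sin(a)]);v=np.array([-u[1],u[0]])
    for zz in(z0,z1):
        q=[P(n,[*(c+s*L/2*u+t*W/2*v),zz],x,y) for s,t in((1,1),(1,-1),(-1,-1),(-1,1))]
        cv2.polylines(im,[np.array(q)],True,col,1)
def circ(im,n,x,y,c,r,zz):
    q=[P(n,[c[0]+r*np.cos(t),c[1]+r*np.sin(t),zz],x,y) for t in np.linspace(0,6.28,60)]
    cv2.polylines(im,[np.array(q)],True,(255,0,255),1)
rows=[]
D=np.array([.5075,.149]);H=np.array([.5635,-.0567])
for n,r1,r2 in(("top",(212,202,39,40),(296,185,39,30)),("side",(193,146,39,30),(252,188,39,30))):
    r1=(*r1[:3],30)
    a=crop(n,*r1);b=crop(n,*r2)
    circ(a,n,*r1[:2],D,.026,.151);circ(a,n,*r1[:2],D,.0475,.142)
    box(a,n,*r1[:2],D,-84,.05,.010,.151,.184,(0,255,255))
    cv2.circle(a,P(n,[*(D+.038*np.array([np.cos(np.radians(-155)),np.sin(np.radians(-155))])),.142],*r1[:2]),3,(0,0,255),1)
    box(b,n,*r2[:2],H,-94,.05,.009,.161,.187,(0,255,255))
    rows.append(np.hstack([a,b]))
cv2.imwrite("pics/o0.png",np.vstack(rows))
E
```

```text
(no output)
```

View pics/o0.png

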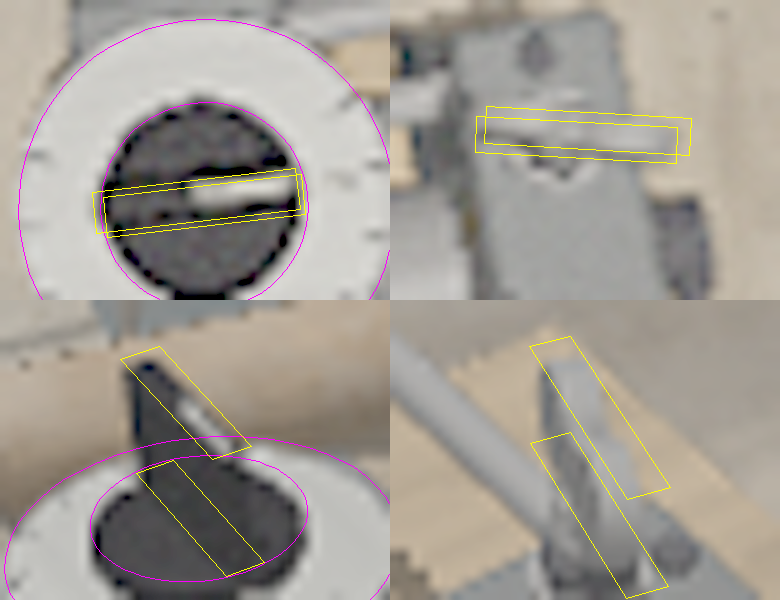

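The overlay fits within about 2 mm. The dial axis is near (0.508,0.149) with the bar at about -84° and the tab at -155°. The screw head is near (0.5635,-0.057) with its spade at about -98°. I'll move to above the dial.

```bash
cat >> h.py <<'E'
from scipy.spatial.transform import Rotation as Ro
def go(pos,yaw_y):
    "shift(cm)/turn(deg) in tool axes to TCP pos, tool down with closing axis y at world angle yaw_y"
    o=ctrl.get_obs();R=np.array(o["orientation"]);a=np.radians(yaw_y)
    y=np.array([np.cos(a),np.sin(a),0]);z=np.array([0,0,-1.]);T=np.c_[np.cross(y,z),y,z]
    print(o["time"],"shift",np.round(R.T@(np.array(pos)-o["eef_pos"])*100,2),"turn",np.round(Ro.from_matrix(R.T@T).as_rotvec(degrees=True),2),"J",np.round(o["joint_pos"],1))
E
python3 -m inch '[[[1,-1,0],[0,0,-1]],[[3,-3,0],[0,0,-3]],[[5.5,-5.5,0],[0,0,-6]],[[8.5,-8.5,0],[0,0,-10]],[[11.5,-11.5,0],[0,0,-14]],[[14.5,-15,0],[0,0,-18]],[[17.5,-18.5,0],[0,0,-23]],[[20.5,-22,0],[0,0,-28]],[[23.5,-25,0],[0,0,-32]],[[26,-28,0],[0,0,-36]],[[29,-31,0],[0,0,-40]],[[31,-33,0],[0,0,-43]]]' 40; python3 -c "
from h import *
go((.508,.149,.28),6)"
```

```text
time: 1.3
eef_pos: [0.4007, -0.1465, 0.3039]
orientation: [[0.4, 0.916, -0.0], [0.916, -0.4, 0.001], [0.0, -0.0, -1.0]]
force: [1.2, 0.5, -0.5]
grip_width: 0.403
gripper_force: 0.0
1.3 shift [31.37 -1.99  2.4 ] turn [-1.000e-02 -3.000e-02 -2.959e+01] J [-21.7   7.2 117.3   0.   55.5   1.9]
```

```bash
python3 -m inch '[[[3.5,0,0.2],[0,0,-3]],[[7,-0.4,0.5],[0,0,-6]],[[11,-0.8,0.8],[0,0,-10]],[[15,-1,1.2],[0,0,-14]],[[19,-1.3,1.5],[0,0,-18]],[[23,-1.5,1.8],[0,0,-22]],[[26.5,-1.8,2.1],[0,0,-25]],[[29,-1.9,2.3],[0,0,-28]],[[30.8,-2,2.4],[0,0,-29]],[[31.4,-2,2.4],[0,0,-29.6]],[[31.4,-2,2.4],[0,0,-29.6]]]'; python3 -c "
from h import *
go((.508,.149,.228),6)
import cv2
im=optics.snapshot('side')[:,:,::-1][90:220,140:310];cv2.imwrite('pics/s1.png',cv2.resize(im,None,fx=4,fy=4,interpolation=cv2.INTER_CUBIC))
"
```

```text
time: 2.4
eef_pos: [0.5094, 0.1461, 0.2798]
orientation: [[-0.101, 0.995, -0.0], [0.995, 0.101, -0.0], [-0.0, -0.0, -1.0]]
force: [0.2, -0.3, 0.2]
grip_width: 0.399
gripper_force: 0.0
2.4 shift [ 0.31 -0.11  5.18] turn [-0.02  0.01 -0.22] J [ 14.7  18.1 106.5  -0.   55.4   8.9]
```

View pics/s1.png

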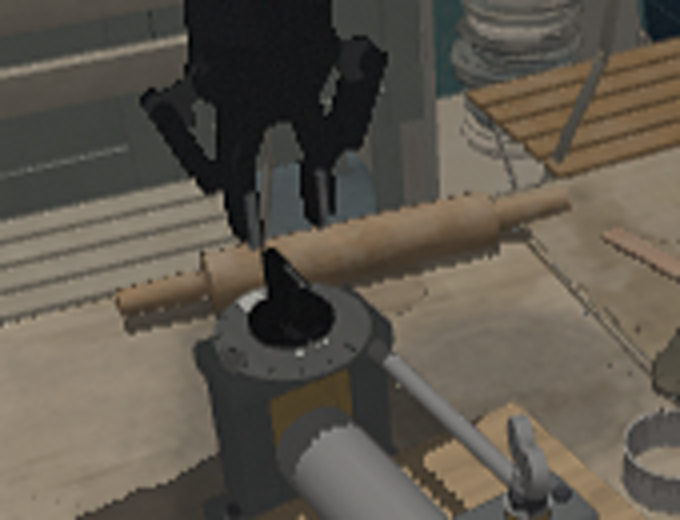

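The fingers straddle the bar, which shows at (275,265), and are centred on it. The tab is at about (237,350). I'll descend and grip.

```bash
python3 -m inch '[[[0.15,0,0.8],[0,0,0]],[[0.3,-0.1,2],[0,0,0]],[[0.3,-0.1,3.2],[0,0,0]],[[0.3,-0.1,4.2],[0,0,0]],[[0.3,-0.1,4.8],[0,0,0]],[[0.3,-0.1,5],[0,0,0]],[[0.3,-0.1,5],[0,0,0]]]' && python3 -m inch '[[[0,0,0],[0,0,0]],[[0,0,0],[0,0,0]],[[0,0,0],[0,0,0]],[[0,0,0],[0,0,0]],[[0,0,0],[0,0,0]],[[0,0,0],[0,0,0]],[[0,0,0],[0,0,0]]]' 0; python3 -c "
from h import *
o=ctrl.get_obs();print(o['ft_torque'],o['joint_pos'],o['grip_width'])"
```

```text
time: 3.15
eef_pos: [0.5084, 0.1487, 0.2295]
orientation: [[-0.1, 0.995, -0.001], [0.995, 0.1, -0.0], [-0.0, -0.001, -1.0]]
force: [-0.2, 0.0, -0.4]
grip_width: 0.405
gripper_force: 0.0
time: 3.85
eef_pos: [0.5078, 0.1487, 0.2305]
orientation: [[-0.1, 0.995, -0.001], [0.995, 0.1, -0.0], [0.0, -0.001, -1.0]]
force: [-5.4, 0.4, 6.8]
grip_width: 0.106
gripper_force: 59.3
[ 0.00826598  0.74594466 -0.01635173] [1.50309832e+01 2.21494305e+01 1.08571207e+02 2.10140258e-02
 4.93403497e+01 9.27441753e+00] 0.10571261336396955
```

```bash
python3 -m inch '[[[0,0,0],[0,0,2]],[[0,0,0],[0,0,6]],[[0,0,0],[0,0,11]],[[0,0,0],[0,0,17]],[[0,0,0],[0,0,23]],[[0,0,0],[0,0,29]],[[0,0,0],[0,0,35]],[[0,0,0],[0,0,41]],[[0,0,0],[0,0,47]],[[0,0,0],[0,0,53]],[[0,0,0],[0,0,57]],[[0,0,0],[0,0,60]]]'; python3 -c "
from h import *
import cv2
a=optics.snapshot('side')[:,:,::-1];b=optics.snapshot('top')[:,:,::-1]
cv2.imwrite('pics/s2f.png',a);cv2.imwrite('pics/t2f.png',b)
f=lambda i,x,y:cv2.resize(i[y:y+50,x:x+50],None,fx=8,fy=8,interpolation=cv2.INTER_CUBIC)
im=np.hstack([f(a,188,145),f(b,208,198)])
cv2.imwrite('pics/z2.png',cv2.LUT(im,(255*(np.arange(256)/255.)**.6).astype(np.uint8)))
o=ctrl.get_obs();print(o['ft_torque'],o['joint_pos'])
"
```

```text
time: 5.05
eef_pos: [0.5081, 0.1485, 0.2305]
orientation: [[0.813, 0.582, -0.0], [0.582, -0.813, -0.0], [-0.001, 0.0, -1.0]]
force: [-2.4, -1.2, 6.0]
grip_width: 0.102
gripper_force: 59.1
[-0.34937473  0.63113392 -0.05674435] [ 1.50122337e+01  2.21617666e+01  1.08554980e+02 -1.57229714e-02
  4.93127620e+01  6.93098982e+01]
```

View pics/z2.png

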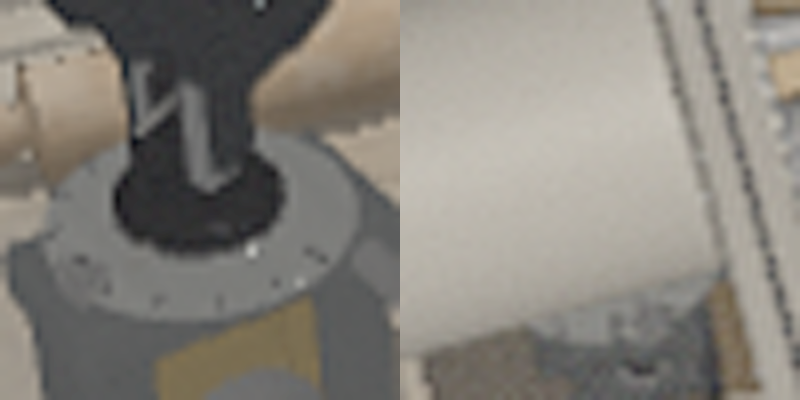

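```bash
python3 - <<'E'
from h import *
C=np.array([.508,.1487])
print("center",(proj("side",[*C,.141])-[188,145]+.5)*8)
for a in(-140,-144.5,-150,-155,-160,-165):
    u=[np.cos(np.radians(a)),np.sin(np.radians(a))]
    print(a,[np.round((proj("side",[*(C+r*np.array(u)),.141])-[188,145]+.5)*8) for r in(.026,.038,.0475)], [np.round((proj("top",[*(C+r*np.array(u)),.141])-[208,198]+.5)*8) for r in(.038,.0475)])
for p in((88,275),(80,262),(95,288),(72,270)):
    q=atz("side",(188+p[0]/8-.5,145+p[1]/8-.5),.141)[:2]-C;print(p,np.linalg.norm(q),np.degrees(np.arctan2(q[1],q[0])))
E
```

```text
center [204.52839833 208.79364139]
-140 [array([160., 256.]), array([139., 279.]), array([122., 297.])] [array([277., 288.]), array([296., 311.])]
-144.5 [array([154., 255.]), array([130., 276.]), array([111., 294.])] [array([269., 294.]), array([287., 318.])]
-150 [array([148., 252.]), array([121., 273.]), array([ 99., 289.])] [array([260., 300.]), array([275., 326.])]
-155 [array([142., 249.]), array([112., 269.]), array([ 89., 284.])] [array([250., 305.]), array([263., 333.])]
-160 [array([137., 246.]), array([105., 264.]), array([ 79., 278.])] [array([241., 309.]), array([251., 338.])]
-165 [array([132., 243.]), array([ 99., 259.]), array([ 71., 272.])] [array([231., 313.]), array([239., 342.])]
(88, 275) 0.044778746404811866 -159.28605091314648
(80, 262) 0.042937130271547004 -168.3228967147999
(95, 288) 0.04776171296132549 -151.52629052858808
(72, 270) 0.04677483389797793 -165.9119602001034
```

```bash
python3 - <<'E'
from h import *
import cv2
C=np.array([.508,.149])
A,Rr=np.meshgrid(np.radians(np.linspace(-190,-60,780)),np.linspace(.050,.020,185))
out=[]
for n,f in(("top","top0"),("side","side0"),("side","s2f")):
    im=cv2.imread(f"pics/{f}.png")
    X=np.stack([C[0]+Rr*np.cos(A),C[1]+Rr*np.sin(A),np.full_like(A,.141)],-1)
    m=M[n];v=(X@m["R"].T+m["t"])@m["camera_matrix"].T;uv=(v[...,:2]/v[...,2:]).astype(np.float32)
    w=cv2.remap(im,uv[...,0],uv[...,1],cv2.INTER_CUBIC)
    g=cv2.convertScaleAbs(w,alpha=1.0 if f!="s2f" else 1.5)
    for d in range(-190,-60,10):
        x=int((d+190)*6);cv2.line(g,(x,0),(x,6 if d%50 else 16),(0,0,255),1)
    y=int((.05-.038)/.03*185);cv2.line(g,(0,y),(8,y),(0,0,255),1)
    out.append(g)
cv2.imwrite("pics/pol.png",np.vstack(out))
E
```

```text
(no output)
```

View pics/pol.png

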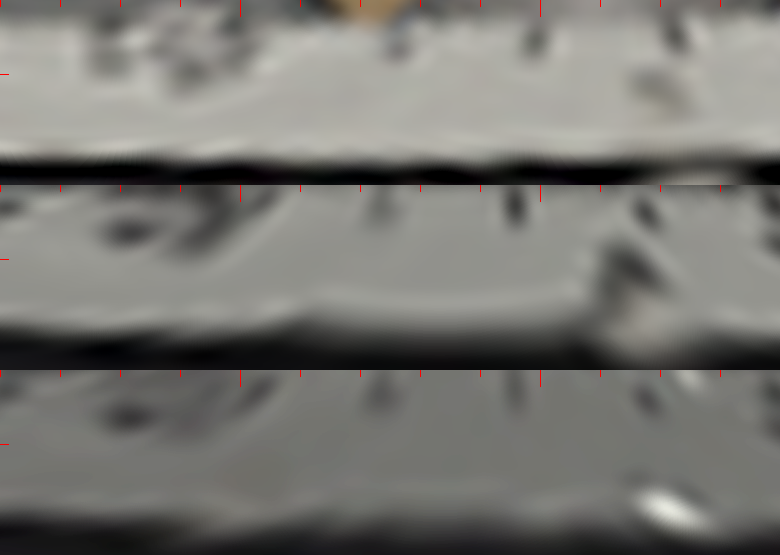

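The strips put the tab tip at about -158° (x≈190, top row). The pointer started at about -83°, which gives a total turn of roughly 74°. I'll turn to 74°, release, clear the view and check.

```bash
python3 -m inch '[[[0,0,0],[0,0,3]],[[0,0,0],[0,0,7]],[[0,0,0],[0,0,11]],[[0,0,0],[0,0,14]],[[0,0,0],[0,0,14]],[[0,0,0],[0,0,14]]]' && python3 -m inch '[[[0,0,0],[0,0,0]],[[0,0,0],[0,0,0]],[[0,0,0],[0,0,0]],[[0,0,0],[0,0,0]],[[0,0,-1],[0,0,0]],[[0,0,-3],[0,0,0]],[[0,0,-5],[0,0,0]],[[0,0,-7],[0,0,0]],[[0,0,-7.5],[0,0,0]]]' 40 ; python3 -c "
from h import *
go((.5635,-.0567,.29),-10)"
```

```text
time: 5.75
eef_pos: [0.5082, 0.1484, 0.2305]
orientation: [[0.928, 0.371, -0.0], [0.371, -0.928, -0.0], [-0.0, 0.0, -1.0]]
force: [-3.7, -2.1, 6.1]
grip_width: 0.11
gripper_force: 59.3
time: 6.65
eef_pos: [0.5095, 0.149, 0.3077]
orientation: [[0.929, 0.37, 0.004], [0.37, -0.929, 0.001], [0.005, 0.001, -1.0]]
force: [-0.1, -0.2, -0.2]
grip_width: 0.402
gripper_force: 0.0
6.65 shift [-2.61 21.1   1.77] turn [  0.16  -0.22 -58.26] J [ 15.   16.  105.2   0.   58.5  83.3]
```

```bash
python3 -m inch '[[[-0.2,1,0],[0,0,-3]],[[-0.5,3,0],[0,0,-8]],[[-0.8,6,0],[0,0,-15]],[[-1.2,9,0],[0,0,-23]],[[-1.6,12,0.3],[0,0,-31]],[[-1.9,15,0.6],[0,0,-39]],[[-2.2,17.5,1],[0,0,-46]],[[-2.4,19.5,1.3],[0,0,-52]],[[-2.6,20.7,1.6],[0,0,-57]],[[-2.6,21.1,1.7],[0,0,-58.3]],[[-2.6,21.1,1.7],[0,0,-58.3]]]'; python3 - <<'E'
from h import *
import cv2
go((.5635,-.0567,.228),-10)
C=np.array([.508,.149])
S={n:optics.snapshot(n)[:,:,::-1].copy() for n in("top","side")}
for n in S: cv2.imwrite(f"pics/{n}3.png",S[n])
A,Rr=np.meshgrid(np.radians(np.linspace(-190,-60,780)),np.linspace(.050,.015,200))
out=[]
for n in S:
    X=np.stack([C[0]+Rr*np.cos(A),C[1]+Rr*np.sin(A),np.full_like(A,.141)],-1)
    m=M[n];v=(X@m["R"].T+m["t"])@m["camera_matrix"].T;uv=(v[...,:2]/v[...,2:]).astype(np.float32)
    g=cv2.remap(S[n],uv[...,0],uv[...,1],cv2.INTER_CUBIC)
    for d in range(-190,-60,10):
        x=int((d+190)*6);cv2.line(g,(x,0),(x,6 if d%50 else 16),(0,0,255),1)
    out.append(g)
f=lambda i,x,y:cv2.resize(i[y:y+20,x:x+39],None,fx=10,fy=10,interpolation=cv2.INTER_CUBIC)
out.append(np.hstack([f(S["top"],212,224),f(S["side"],190,165)]))
cv2.imwrite("pics/pol3.png",cv2.convertScaleAbs(np.vstack([o[:,:780] for o in out]),alpha=1.1))
E
```

```text
time: 7.75
eef_pos: [0.5623, -0.0572, 0.2875]
orientation: [[0.175, 0.985, -0.001], [0.985, -0.175, 0.0], [0.0, -0.001, -1.0]]
force: [0.6, -0.6, -1.2]
grip_width: 0.397
gripper_force: 0.0
7.75 shift [0.07 0.12 5.95] turn [-0.05 -0.   -0.08] J [ -7.   20.4 101.8   0.   57.8   3.1]
```

View pics/pol3.png

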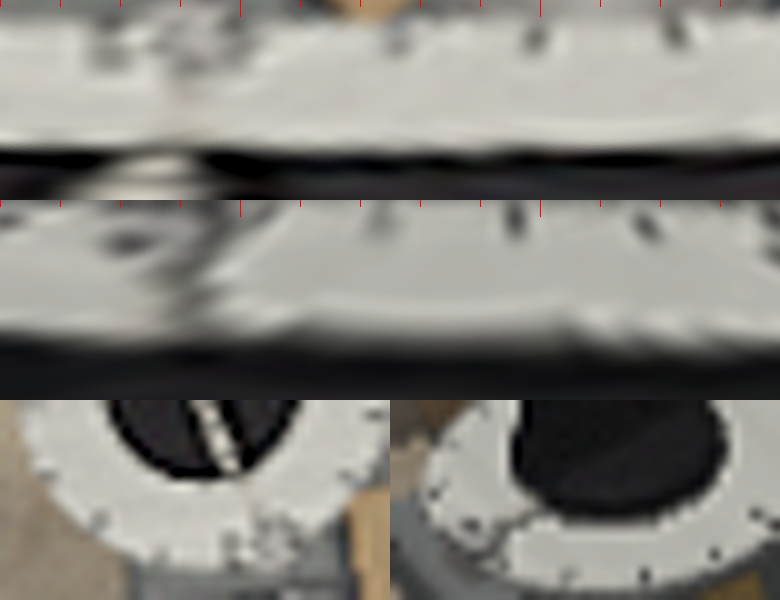

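The pointer, a faint yellowish streak at x≈180, reaches the tab, which is centred at x≈190. I'll check numerically whether a small residual remains.

```bash
python3 - <<'E'
from h import *
import cv2
C=np.array([.508,.149])
def pol(n,f,rs,As,z=.141):
    im=cv2.imread(f"pics/{f}.png").astype(np.float32)
    A,Rr=np.meshgrid(np.radians(As),rs)
    X=np.stack([C[0]+Rr*np.cos(A),C[1]+Rr*np.sin(A),np.full_like(A,z)],-1)
    m=M[n];v=(X@m["R"].T+m["t"])@m["camera_matrix"].T;uv=(v[...,:2]/v[...,2:]).astype(np.float32)
    return cv2.remap(im,uv[...,0],uv[...,1],cv2.INTER_LINEAR)
As=np.arange(-180,-130,2.)
for lo,hi in((.028,.031),(.031,.034),(.034,.037)):
    w=pol("top","top3",np.linspace(lo,hi,6),As)-pol("top","top0",np.linspace(lo,hi,6),As)*1.0
    p=w.mean(0);ch=(p[:,2]-p[:,0]);print(lo,"dchroma",ch.round(0).astype(int),"dgray",(p.mean(1)-np.median(p.mean(1))).round(0).astype(int))
for lo,hi in((.036,.039),(.039,.042),(.042,.045),(.045,.048)):
    p=pol("top","top0",np.linspace(lo,hi,6),As).mean(0);print(lo,p.mean(1).astype(int))
print(As.astype(int))
for lo,hi in((.028,.031),(.031,.034)):
    A2=np.arange(-100,-60,2.)
    p=(pol("top","top0",np.linspace(lo,hi,6),A2)-pol("top","top3",np.linspace(lo,hi,6),A2)).mean(0);print("init",(p[:,2]-p[:,0]).round().astype(int),p.mean(1).round().astype(int))
E
```

```text
0.028 dchroma [1 1 1 0 0 0 0 1 2 4 4 4 3 3 2 0 0 0 0 0 1 1 1 0 0] dgray [  0   0   0   0  -1  -1  -1  -2  -5  -8 -10  -9  -6  -3  -1   1   2   2
   2   1   1   1   0   0   0]
0.031 dchroma [ 1  0  0  1  1  0 -1  1  2  4  4  4  2  1  1  1  0  0  0  0  0  0  0  1
  1] dgray [ -1   0   0  -1  -1   1   2   0  -2  -6 -12 -15 -11  -7  -2   0   0   0
   0   0   1   1   0   0   1]
0.034 dchroma [0 0 0 0 1 0 0 1 2 2 2 2 1 0 1 0 0 0 0 0 0 1 1 1 0] dgray [ 0  0  0  0  0  1  1  0 -1 -2 -2  0  1 -2 -1  1  0  0 -1 -1  0  1  1  1
  2]
0.036 [176 177 168 156 154 155 167 178 166 147 132 123 131 144 149 153 165 175
 175 173 172 171 170 169 168]
0.039 [175 178 160 136 133 135 153 159 145 138 132 131 139 137 128 128 145 169
 178 179 177 175 175 173 172]
0.042 [170 173 152 130 125 138 165 160 144 136 139 147 147 137 123 116 128 148
 162 170 171 174 171 170 170]
0.045 [134 136 122 107  93 104 124 135 141 140 140 144 148 133 104 100 113 123
 127 122 117 118 120 118 131]
[-180 -178 -176 -174 -172 -170 -168 -166 -164 -162 -160 -158 -156 -154
 -152 -150 -148 -146 -144 -142 -140 -138 -136 -134 -132]
init [-1 -1  0  0  0  0  0  1  2  3  4  3  1  0  0 -1  0  0 -1 -1] [ -7  -7  -7  -6  -5  -5  -6  -8 -11 -14 -15 -16 -15 -10  -6  -4  -3  -3
  -4  -5]
init [ 0  0  0  0  0  0  1  1  2  3  3  3  2  0 -2 -1  0  0  0 -1] [ -5  -6  -6  -6  -5  -4  -5  -6 -12 -18 -23 -29 -25 -12  -4  -4  -4  -4
  -4  -5]
```

```bash
python3 - <<'E'
from h import *
import cv2
C=np.array([.5085,.149]);k=16;w,h=24,18
rows=[]
for f in("0","3"):
    r=[]
    for n,(x,y) in(("side",(193,171)),("top",(226,228))):
        im=cv2.imread(f"pics/{n}{f}.png")[y:y+h,x:x+w]
        g=cv2.normalize(im,None,0,255,cv2.NORM_MINMAX)
        r.append(cv2.resize(g,None,fx=k,fy=k,interpolation=cv2.INTER_LANCZOS4))
    rows.append(np.hstack(r))
cv2.imwrite("pics/tab.png",np.vstack(rows))
for n,(x,y) in(("side",(193,171)),("top",(226,228))):
    print(n,[(a,((proj(n,[C[0]+r*np.cos(np.radians(a)),C[1]+r*np.sin(np.radians(a)),.141])-[x,y]+.5)*k).astype(int)) for a in(-158,-162,-154) for r in(.026,.038,.0475)])
E
```

```text
side [(-158, array([200,  77])), (-158, array([138, 113])), (-158, array([ 88, 143])), (-162, array([192,  72])), (-162, array([127, 106])), (-162, array([ 74, 133])), (-154, array([208,  81])), (-154, array([150, 120])), (-154, array([103, 151]))]
top [(-158, array([169,  62])), (-158, array([198, 132])), (-158, array([222, 188])), (-162, array([159,  66])), (-162, array([183, 138])), (-162, array([202, 196])), (-154, array([180,  57])), (-154, array([214, 125])), (-154, array([241, 179]))]
```

View pics/tab.png

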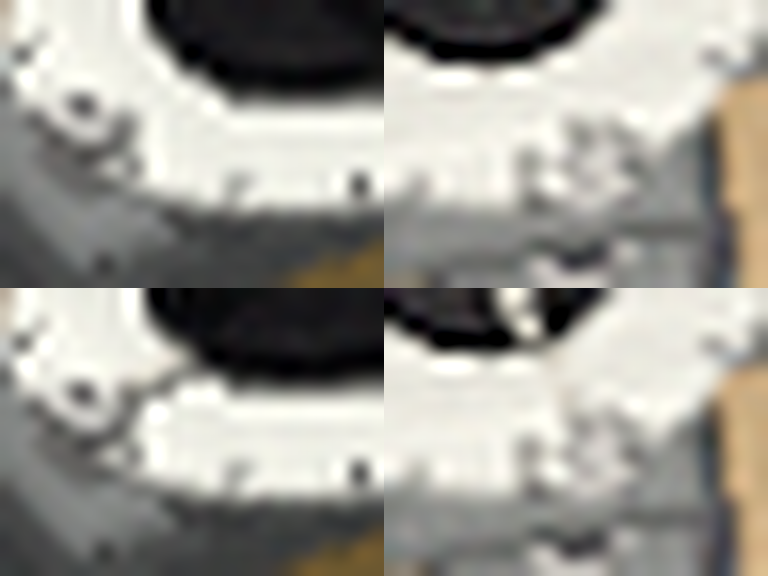

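The pointer line runs into the tab's inner tip: side (120,137) against tip (125,122), top (190,130) against tip ≈(200,128). They match within 1–2°, so the dial is set. Next is the thumbscrew.

```bash
python3 -m inch '[[[0,0.1,0.8],[0,0,0]],[[0.1,0.1,2],[0,0,0]],[[0.1,0.1,3.2],[0,0,0]],[[0.1,0.1,4.4],[0,0,0]],[[0.1,0.1,5.3],[0,0,0]],[[0.1,0.1,5.8],[0,0,0]],[[0.1,0.1,5.8],[0,0,0]]]'; python3 - <<'E'
from h import *
import cv2
o=ctrl.get_obs();print(o['force'],o['ft_torque'])
a=optics.snapshot('side')[:,:,::-1][170:225,230:310]
cv2.imwrite("pics/g1.png",cv2.convertScaleAbs(cv2.resize(a,None,fx=8,fy=8,interpolation=cv2.INTER_CUBIC),alpha=1.4))
E
```

```text
time: 8.55
eef_pos: [0.5632, -0.0561, 0.2289]
orientation: [[0.173, 0.985, -0.002], [0.985, -0.173, 0.0], [-0.0, -0.002, -1.0]]
force: [-0.6, 0.4, 0.3]
grip_width: 0.399
gripper_force: 0.0
[-0.62161807  0.38730662  0.25283306] [-0.03152839  0.03343121  0.05270689]
```

View pics/g1.png

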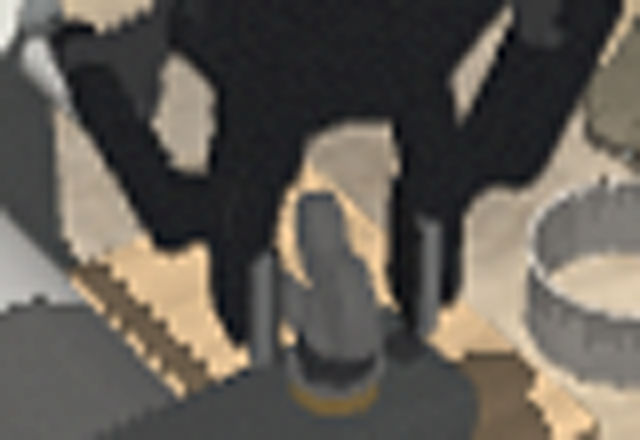

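The head, at (340,265), is centred between the pads at x≈262 and x≈430. I'll close on it.

```bash
python3 -m inch '[[[0,0,0],[0,0,0]],[[0,0,0],[0,0,0]],[[0,0,0],[0,0,0]],[[0,0,0],[0,0,0]],[[0,0,0],[0,0,0]],[[0,0,0],[0,0,0]],[[0,0,0],[0,0,0]]]' 0; python3 -c "
from h import *
o=ctrl.get_obs();print(o['ft_torque'],o['joint_pos'],o['joint_efforts'][5])"
```

```text
time: 9.3
eef_pos: [0.5636, -0.0561, 0.2304]
orientation: [[0.173, 0.985, 0.0], [0.985, -0.173, -0.0], [0.0, 0.0, -1.0]]
force: [-3.2, 1.0, 6.3]
grip_width: 0.141
gripper_force: 57.8
[0.10263295 0.55360627 0.0282492 ] [-6.89217750e+00  2.48931003e+01  1.03931017e+02 -7.23977913e-04
  5.11588196e+01  3.07440607e+00] 0.001923003073898144
```

The grip width is 12 mm where the head is 9 mm, so the fingertips are probably catching the boss. I'll reopen, raise 6 mm and regrip.

```bash
python3 -m inch '[[[0,0,0],[0,0,0]],[[0,0,0],[0,0,0]],[[0,0,0],[0,0,0]],[[0,0,-0.3],[0,0,0]],[[0,0,-0.6],[0,0,0]],[[0,0,-0.6],[0,0,0]]]' 40 >/dev/null; python3 -m inch '[[[0,0,0],[0,0,0]],[[0,0,0],[0,0,0]],[[0,0,0],[0,0,0]],[[0,0,0],[0,0,0]],[[0,0,0],[0,0,0]],[[0,0,0],[0,0,0]],[[0,0,0],[0,0,0]]]' 0; python3 -c "
from h import *
o=ctrl.get_obs();print(o['ft_torque'],o['joint_pos'],o['joint_efforts'][5],o['grip_width'])"
```

```text
time: 10.6
eef_pos: [0.5636, -0.0561, 0.2361]
orientation: [[0.173, 0.985, -0.0], [0.985, -0.173, 0.0], [0.0, -0.0, -1.0]]
force: [-1.7, 0.1, 5.4]
grip_width: 0.098
gripper_force: 57.6
[ 0.09965083  0.39410867 -0.00277084] [-6.89295670e+00  2.44354794e+01  1.03737290e+02  2.02953037e-03
  5.18276852e+01  3.07283694e+00] -0.012229011626914144 0.09762851454720041
```

The width is now right. I'll turn 58°, short of the earliest seat, while following the screw down.

```bash
cat > t.py <<'E'
import sys
from bench import ctrl
o=ctrl.get_obs();t=o["ft_torque"][2]
print(f'{o["time"]:.2f} J6 {o["joint_pos"][5]:.2f} tz {t:.3f} fz {o["force"][2]:.1f} eff {o["joint_efforts"][5]:.3f} w {o["grip_width"]:.3f} z {o["eef_pos"][2]:.4f}')
sys.exit(len(sys.argv)>1 and abs(t)>float(sys.argv[1]))
E
python3 -m inch '[[[0,0,0],[0,0,2]],[[0,0,0.01],[0,0,6]],[[0,0,0.01],[0,0,11]],[[0,0,0.02],[0,0,16]],[[0,0,0.02],[0,0,21]],[[0,0,0.03],[0,0,26]]]' >/dev/null; python3 t.py; python3 -m inch '[[[0,0,0],[0,0,5]],[[0,0,0.01],[0,0,10]],[[0,0,0.01],[0,0,15]],[[0,0,0.02],[0,0,20]],[[0,0,0.02],[0,0,25]],[[0,0,0.03],[0,0,29]],[[0,0,0.035],[0,0,32]]]'>/dev/null; python3 t.py; python3 -m inch '[[[0,0,0],[0,0,0]],[[0,0,0],[0,0,0]]]'>/dev/null; python3 t.py
```

```text
11.20 J6 29.27 tz 0.047 fz 7.9 eff -1.094 w 0.095 z 0.2360
11.90 J6 61.22 tz 0.054 fz 8.7 eff -0.471 w 0.094 z 0.2356
12.10 J6 61.08 tz -0.005 fz 14.7 eff 0.025 w 0.086 z 0.2365
```

```bash

python3 -m inch '[[[0,0,0],[0,0,1]],[[0,0,0],[0,0,2]]]' >/dev/null; python3 t.py .12 &&
python3 -m inch '[[[0,0,0],[0,0,1]],[[0,0,0],[0,0,2]]]' >/dev/null; python3 t.py .12 &&
python3 -m inch '[[[0,0,0],[0,0,1]],[[0,0,0],[0,0,2]]]' >/dev/null && python3 t.py .12 &&
python3 -m inch '[[[0,0,0],[0,0,1]],[[0,0,0],[0,0,2]]]' >/dev/null && python3 t.py .12 &&
python3 -m inch '[[[0,0,0],[0,0,1]],[[0,0,0],[0,0,2]]]' >/dev/null && python3 t.py .12 &&
python3 -m inch '[[[0,0,0],[0,0,1]],[[0,0,0],[0,0,2]]]' >/dev/null && python3 t.py .12 &&
python3 -m inch '[[[0,0,0],[0,0,1]],[[0,0,0],[0,0,2]]]' >/dev/null && python3 t.py .12 &&
python3 -m inch '[[[0,0,0],[0,0,1]],[[0,0,0],[0,0,2]]]' >/dev/null && python3 t.py .12
```

```text
12.30 J6 63.11 tz 0.057 fz 15.0 eff -0.198 w 0.096 z 0.2365
12.30 J6 63.11 tz 0.057 fz 15.0 eff -0.198 w 0.096 z 0.2365False
False
```

```bash
sed -i 's/sys.exit(\(.*\))$/sys.exit(int(\1))/' t.py; set -o pipefail
s(){ python3 t.py .12; }
python3 -m inch '[[[0,0,0],[0,0,1]],[[0,0,0],[0,0,2]]]' >/dev/null && s &&
python3 -m inch '[[[0,0,0],[0,0,1]],[[0,0,0],[0,0,2]]]' >/dev/null && s &&
python3 -m inch '[[[0,0,0],[0,0,1]],[[0,0,0],[0,0,2]]]' >/dev/null && s &&
python3 -m inch '[[[0,0,0],[0,0,1]],[[0,0,0],[0,0,2]]]' >/dev/null && s &&
python3 -m inch '[[[0,0,0],[0,0,1]],[[0,0,0],[0,0,2]]]' >/dev/null && s &&
python3 -m inch '[[[0,0,0],[0,0,1]],[[0,0,0],[0,0,2]]]' >/dev/null && s &&
python3 -m inch '[[[0,0,0],[0,0,1]],[[0,0,0],[0,0,2]]]' >/dev/null && s &&
python3 -m inch '[[[0,0,0],[0,0,1]],[[0,0,0],[0,0,2]]]' >/dev/null && s &&
python3 -m inch '[[[0,0,0],[0,0,1]],[[0,0,0],[0,0,2]]]' >/dev/null && s &&
python3 -m inch '[[[0,0,0],[0,0,1]],[[0,0,0],[0,0,2]]]' >/dev/null && s
```

```text
12.50 J6 65.11 tz 0.038 fz 15.2 eff -0.187 w 0.093 z 0.2365
12.70 J6 67.11 tz 0.035 fz 14.8 eff -0.187 w 0.098 z 0.2365
12.90 J6 69.11 tz 0.048 fz 14.2 eff -0.187 w 0.092 z 0.2365
13.10 J6 71.11 tz 0.062 fz 14.3 eff -0.187 w 0.093 z 0.2364
13.30 J6 73.11 tz 0.029 fz 13.9 eff -0.187 w 0.092 z 0.2364
13.50 J6 75.11 tz 0.008 fz 13.8 eff -0.187 w 0.090 z 0.2364
13.70 J6 77.11 tz 0.070 fz 14.8 eff -0.187 w 0.092 z 0.2364
13.90 J6 79.11 tz 0.090 fz 14.3 eff -0.187 w 0.090 z 0.2364
14.10 J6 81.11 tz 0.042 fz 13.7 eff -0.187 w 0.095 z 0.2364
14.30 J6 83.11 tz 0.030 fz 14.2 eff -0.187 w 0.096 z 0.2363
```

```bash

s(){ python3 t.py .14; }
python3 -m inch '[[[0,0,0],[0,0,1]],[[0,0,0],[0,0,2]]]' >/dev/null && s &&
python3 -m inch '[[[0,0,0],[0,0,1]],[[0,0,0],[0,0,2]]]' >/dev/null && s &&
python3 -m inch '[[[0,0,0],[0,0,1]],[[0,0,0],[0,0,2]]]' >/dev/null && s &&
python3 -m inch '[[[0,0,0],[0,0,1]],[[0,0,0],[0,0,2]]]' >/dev/null && s &&
python3 -m inch '[[[0,0,0],[0,0,1]],[[0,0,0],[0,0,2]]]' >/dev/null && s &&
python3 -m inch '[[[0,0,0],[0,0,1]],[[0,0,0],[0,0,2]]]' >/dev/null && s &&
python3 -m inch '[[[0,0,0],[0,0,1]],[[0,0,0],[0,0,2]]]' >/dev/null && s &&
python3 -m inch '[[[0,0,0],[0,0,1]],[[0,0,0],[0,0,2]]]' >/dev/null && s &&
python3 -m inch '[[[0,0,0],[0,0,1]],[[0,0,0],[0,0,2]]]' >/dev/null && s &&
python3 -m inch '[[[0,0,0],[0,0,1]],[[0,0,0],[0,0,2]]]' >/dev/null && s &&
python3 -m inch '[[[0,0,0],[0,0,1]],[[0,0,0],[0,0,2]]]' >/dev/null && s &&
python3 -m inch '[[[0,0,0],[0,0,1]],[[0,0,0],[0,0,2]]]' >/dev/null && s
```

```text
14.50 J6 85.11 tz 0.044 fz 13.8 eff -0.187 w 0.096 z 0.2363
14.70 J6 87.11 tz 0.072 fz 13.7 eff -0.187 w 0.084 z 0.2363
14.90 J6 89.11 tz 0.049 fz 13.9 eff -0.187 w 0.090 z 0.2363
15.10 J6 91.11 tz 0.040 fz 12.8 eff -0.187 w 0.093 z 0.2362
15.30 J6 93.11 tz 0.006 fz 12.2 eff -0.187 w 0.090 z 0.2362
15.50 J6 95.11 tz 0.084 fz 12.7 eff -0.187 w 0.090 z 0.2362
15.70 J6 97.11 tz 0.075 fz 12.8 eff -0.187 w 0.095 z 0.2362
15.90 J6 99.11 tz 0.047 fz 12.8 eff -0.186 w 0.090 z 0.2362
16.10 J6 101.11 tz 0.033 fz 12.5 eff -0.186 w 0.094 z 0.2361
16.30 J6 103.11 tz 0.012 fz 12.5 eff -0.186 w 0.092 z 0.2361
16.50 J6 105.11 tz 0.070 fz 12.0 eff -0.186 w 0.091 z 0.2361
16.70 J6 107.11 tz 0.094 fz 11.5 eff -0.186 w 0.087 z 0.2361
```

```bash
python3 t.py
```

```text
16.70 J6 107.11 tz 0.094 fz 11.5 eff -0.186 w 0.087 z 0.2361
```

```bash

s(){ python3 t.py .14; }
python3 -m inch '[[[0,0,0],[0,0,1]],[[0,0,0],[0,0,2]]]' >/dev/null && s &&
python3 -m inch '[[[0,0,0],[0,0,1]],[[0,0,0],[0,0,2]]]' >/dev/null && s &&
python3 -m inch '[[[0,0,0],[0,0,1]],[[0,0,0],[0,0,2]]]' >/dev/null && s &&
python3 -m inch '[[[0,0,0],[0,0,1]],[[0,0,0],[0,0,2]]]' >/dev/null && s &&
python3 -m inch '[[[0,0,0],[0,0,1]],[[0,0,0],[0,0,2]]]' >/dev/null && s &&
python3 -m inch '[[[0,0,0],[0,0,1]],[[0,0,0],[0,0,2]]]' >/dev/null && s &&
python3 -m inch '[[[0,0,0],[0,0,1]],[[0,0,0],[0,0,2]]]' >/dev/null && s &&
python3 -m inch '[[[0,0,0],[0,0,1]],[[0,0,0],[0,0,2]]]' >/dev/null && s &&
python3 -m inch '[[[0,0,0],[0,0,1]],[[0,0,0],[0,0,2]]]' >/dev/null && s &&
python3 -m inch '[[[0,0,0],[0,0,1]],[[0,0,0],[0,0,2]]]' >/dev/null && s &&
python3 -m inch '[[[0,0,0],[0,0,1]],[[0,0,0],[0,0,2]]]' >/dev/null && s &&
python3 -m inch '[[[0,0,0],[0,0,1]],[[0,0,0],[0,0,2]]]' >/dev/null && s &&
python3 -m inch '[[[0,0,0],[0,0,1]],[[0,0,0],[0,0,2]]]' >/dev/null && s &&
python3 -m inch '[[[0,0,0],[0,0,1]],[[0,0,0],[0,0,2]]]' >/dev/null && s
```

```text
16.90 J6 109.11 tz 0.077 fz 12.4 eff -0.186 w 0.092 z 0.2361
17.10 J6 111.11 tz 0.063 fz 12.1 eff -0.186 w 0.090 z 0.2361
17.30 J6 113.11 tz 0.032 fz 11.4 eff -0.186 w 0.091 z 0.2360
17.50 J6 115.11 tz -0.022 fz 11.0 eff -0.186 w 0.090 z 0.2360
17.70 J6 117.11 tz 0.094 fz 11.3 eff -0.186 w 0.089 z 0.2360
17.90 J6 119.11 tz 0.015 fz 11.3 eff -0.186 w 0.092 z 0.2360
18.10 J6 121.11 tz 0.033 fz 10.6 eff -0.186 w 0.090 z 0.2360
18.30 J6 123.11 tz 0.067 fz 10.5 eff -0.186 w 0.095 z 0.2360
18.50 J6 125.11 tz 0.119 fz 11.4 eff -0.186 w 0.092 z 0.2359
18.70 J6 127.11 tz 0.103 fz 9.8 eff -0.171 w 0.092 z 0.2359
18.90 J6 129.07 tz 0.559 fz 10.3 eff 0.310 w 0.096 z 0.2359
```

```bash
for i in 1 2 3; do python3 -m inch '[[[0,0,0],[0,0,0]]]' >/dev/null; python3 t.py; done
```

```text
19.00 J6 129.05 tz 0.540 fz 10.6 eff 0.679 w 0.094 z 0.2359
19.10 J6 129.02 tz 0.545 fz 11.0 eff 0.524 w 0.092 z 0.2360
19.20 J6 129.02 tz 0.511 fz 10.5 eff 0.513 w 0.091 z 0.2359
```

The screw seated sharply between J6=127° and 129°. I'll unload in 0.5–1° steps to locate the contact angle precisely.

```bash

python3 -m inch '[[[0,0,0],[0,0,-0.5]],[[0,0,0],[0,0,-0.5]]]' >/dev/null; python3 t.py
python3 -m inch '[[[0,0,0],[0,0,-0.5]],[[0,0,0],[0,0,-0.5]]]' >/dev/null; python3 t.py
python3 -m inch '[[[0,0,0],[0,0,-0.5]],[[0,0,0],[0,0,-0.5]]]' >/dev/null; python3 t.py
python3 -m inch '[[[0,0,0],[0,0,-0.5]],[[0,0,0],[0,0,-0.5]]]' >/dev/null; python3 t.py
python3 -m inch '[[[0,0,0],[0,0,-1]],[[0,0,0],[0,0,-1]]]' >/dev/null; python3 t.py
python3 -m inch '[[[0,0,0],[0,0,-1]],[[0,0,0],[0,0,-1]]]' >/dev/null; python3 t.py
python3 -m inch '[[[0,0,0],[0,0,-1]],[[0,0,0],[0,0,-1]]]' >/dev/null; python3 t.py
python3 -m inch '[[[0,0,0],[0,0,-1]],[[0,0,0],[0,0,-1]]]' >/dev/null; python3 t.py
```

```text
19.40 J6 128.52 tz 0.420 fz 10.7 eff 0.338 w 0.093 z 0.2359
19.60 J6 128.03 tz 0.294 fz 10.5 eff 0.230 w 0.093 z 0.2359
19.80 J6 127.54 tz 0.172 fz 10.2 eff 0.112 w 0.094 z 0.2360
20.00 J6 127.05 tz 0.051 fz 10.5 eff -0.019 w 0.092 z 0.2359
20.20 J6 126.05 tz -0.005 fz 12.3 eff -0.157 w 0.090 z 0.2360
20.40 J6 125.05 tz 0.013 fz 11.3 eff -0.173 w 0.092 z 0.2360
20.60 J6 124.05 tz 0.023 fz 10.4 eff -0.167 w 0.088 z 0.2360
20.80 J6 123.05 tz -0.055 fz 11.9 eff -0.166 w 0.091 z 0.2361
```

```bash
v(){ python3 -c "
from bench import ctrl
import numpy as np
o=ctrl.get_obs();print(np.round(o['joint_pos'],2),np.round(o['force'],1),np.round(o['ft_torque'],3),np.round(o['eef_pos'],5),round(o['grip_width'],3))"; }
python3 -m inch '[[[0,0,0],[0,0,1]],[[0,0,0],[0,0,2]],[[0,0,0],[0,0,3]],[[0,0,0],[0,0,3]]]' >/dev/null; v
python3 -m inch '[[[0,0,0],[0,0,0.5]],[[0,0,0],[0,0,1]],[[0,0,0],[0,0,1]]]' >/dev/null; v
python3 -m inch '[[[0,0,0],[0,0,0.5]],[[0,0,0],[0,0,0.5]],[[0,0,0],[0,0,0.5]]]' >/dev/null; v
python3 -m inch '[[[0,0,0],[0,0,0.5]],[[0,0,0],[0,0,0.5]],[[0,0,0],[0,0,0.5]]]' >/dev/null; v
python3 -m inch '[[[0,0,0],[0,0,0.5]],[[0,0,0],[0,0,0.5]],[[0,0,0],[0,0,0.5]]]' >/dev/null; v
```

```text
[-6.8700e+00  2.4440e+01  1.0372e+02  3.0000e-02  5.1780e+01  1.2610e+02] [-3.   0.3  9.2] [-0.224  0.258 -0.003] [ 0.56395 -0.0559   0.23613] 0.091
[-6.8700e+00  2.4440e+01  1.0373e+02  3.0000e-02  5.1780e+01  1.2708e+02] [-3.8  2.  11. ] [0.239 0.531 0.103] [ 0.5639 -0.0559  0.2361] 0.095
[-6.8700e+00  2.4430e+01  1.0372e+02  2.0000e-02  5.1780e+01  1.2755e+02] [-2.8  2.3  9.2] [0.373 0.452 0.181] [ 0.56392 -0.05591  0.23614] 0.088
[-6.8700e+00  2.4430e+01  1.0372e+02  1.0000e-02  5.1780e+01  1.2804e+02] [-2.7  2.5  9.6] [0.325 0.475 0.327] [ 0.56393 -0.0559   0.23614] 0.091
[-6.8700e+00  2.4430e+01  1.0373e+02  1.0000e-02  5.1780e+01  1.2853e+02] [-2.9  2.1 10.5] [0.296 0.463 0.416] [ 0.5639  -0.05589  0.23614] 0.089
```

The torque is purely elastic and reversible. It falls to zero at J6≈126.8°, so that is first contact. I'll back off to J6≈36.8°, following the screw up 1 mm.

```bash
python3 -m inch '[[[0,0,0],[0,0,-2]],[[0,0,0],[0,0,-6]],[[0,0,-0.01],[0,0,-11]],[[0,0,-0.02],[0,0,-16]],[[0,0,-0.02],[0,0,-21]],[[0,0,-0.03],[0,0,-26]],[[0,0,-0.03],[0,0,-31]],[[0,0,-0.04],[0,0,-36]],[[0,0,-0.05],[0,0,-41]],[[0,0,-0.05],[0,0,-46]]]' >/dev/null; python3 t.py; python3 -m inch '[[[0,0,0],[0,0,-5]],[[0,0,-0.01],[0,0,-10]],[[0,0,-0.02],[0,0,-15]],[[0,0,-0.02],[0,0,-20]],[[0,0,-0.03],[0,0,-25]],[[0,0,-0.03],[0,0,-30]],[[0,0,-0.04],[0,0,-35]],[[0,0,-0.05],[0,0,-40]],[[0,0,-0.05],[0,0,-44]],[[0,0,-0.05],[0,0,-45.7]],[[0,0,-0.05],[0,0,-45.7]],[[0,0,-0.05],[0,0,-45.7]]]'; python3 t.py; python3 -c "
from h import *
import cv2
f=lambda i,x,y,w,h,k:cv2.resize(i[y:y+h,x:x+w],None,fx=k,fy=k,interpolation=cv2.INTER_CUBIC)
a=optics.snapshot('side')[:,:,::-1];b=optics.snapshot('top')[:,:,::-1]
cv2.imwrite('pics/fin.png',np.hstack([f(a,140,130,180,180,2.2),f(b,170,110,180,180,2.2)]))"
```

```text
23.40 J6 82.37 tz -0.069 fz 9.6 eff 1.082 w 0.089 z 0.2367
time: 24.6
eef_pos: [0.5638, -0.0557, 0.2371]
orientation: [[0.692, 0.722, 0.001], [0.722, -0.692, 0.001], [0.001, 0.0, -1.0]]
force: [-3.0, 3.1, 10.7]
grip_width: 0.091
gripper_force: 59.9
24.60 J6 36.87 tz 0.081 fz 10.7 eff 0.022 w 0.091 z 0.2371
```

View pics/fin.png

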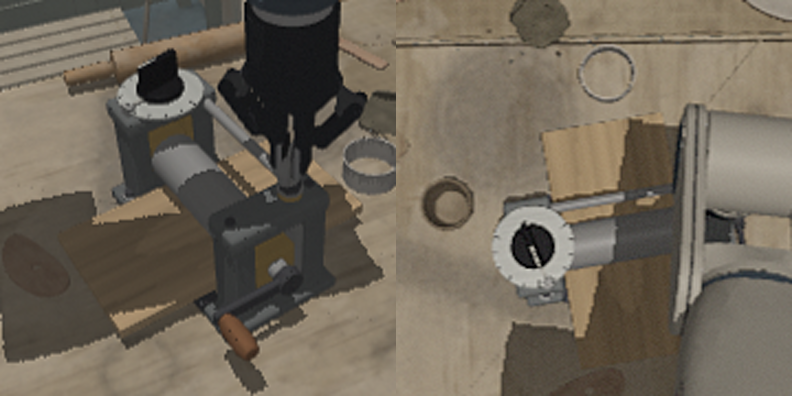

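The head is still gripped (width 9 mm). The dial pointer aims at the tab, near (545,280) in the top half, and the cup, ring and rib are where they were. I'm handing the job in.

```bash
python3 -c "
from bench import workorder
print(workorder.job_done())"
```

```text
the job is handed in; nothing more can be done
None
```

Handed in at about 25 s: the dial pointer is at the set-tab to within about 1–2° by camera, and the gib thumbscrew was seated at up to about 0.55 N m (torque rose more steeply than described, about 14 N m/rad), then backed off 90° from first contact and is still gripped; the cup, ring and rib were not touched.

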